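Load a printing block into the inking cradle behind its gravity catch

ROBOT

A 6-joint arm with a two-finger parallel gripper is mounted at the origin on the work surface. World frame = base frame: x ahead of the robot, y to its left, z up, the work surface at z = 0. Lengths are in m, angles in rad, forces in N, time in s.
With the tool pointing down it reaches from about 0.35 to 0.725 m from the base axis. Payload 6 kg.
Tool frame: the origin (TCP) lies midway between the tips of the shut fingers; the grasp point (between the pads) lies 19 mm behind it; z points along the fingers, y is the line along which they close (so a half turn about z gives the same grasp; the last joint's range is limited). The gripper opens to 85 mm and grips with 20 to 120 N. Pads are 22 mm wide; open, the fingers measure 114 mm over their backs; the gripper's body (76 mm by 85 mm) begins 54 mm behind the grasp point. The pads swing forward as they close: fully open they stand 13 mm farther back than shut.
Start: joints at [1.546, 0.04, 0.085, 0, -1.615, -0.334], TCP at [0.211, 0.562, 0.231] pointing down, gripper open.
Joint ranges: [-2.56, 2.56], [-1.29, 2.01], [-1.08, 1.49], [-3.29, 1.98], [-2.81, -0.18], [-2.99, 2.99]. Speed limits (rad/s): [2.57, 2.57, 3.01, 3.14, 3.14, 3.14].

INTERFACE

Orientations are given as a rotation vector (axis times angle).
In Python, from rig import manip gives the robot as it stands. Calls block until the motion is done:
- manip.movep(position, orientation): joint-space move of the TCP to a pose.
- manip.move_l(position, rot=None, speed=0.15, threshold=None): straight line of the TCP; rot=None keeps the orientation; speed is the mean speed in m/s. With threshold (N) it stops when the force on the tool has changed by that much, and returns True; else False.
- manip.set_joints(angles): joint-space move.
- manip.open_gripper() and manip.clamp(strength=None): open the fingers fully, or close them until they stop; strength is the grip in N (None keeps the last).
- manip.wait(seconds).
- manip.inverse_kinematics(position, orientation): joint angles nearest the present ones, or None.
- manip.read_state(): the state.
- manip.grab_frame(name): name is "scene" or "top" or "wrist"; returns a dict with "img" (480x640x3 uint8, blue, green, red), "mtx" (3x3 intrinsics, pixels), "position" and "orientation" of the camera in the world; the wrist camera has in their place "tool_from_camera" (4x4, takes a point from camera to tool coordinates, whose origin is the TCP and whose axes are the flange's). Camera axes: x right, y down, z forward; pixel columns grow to the right and rows downward; lengths in m; the calibration is good to about 2 mm. A picture is of the moment at which its call begins: read the wrist's pose just before it. There is no depth.
A pose or a line that the arm cannot do raises manip.MotionError and nothing moves.
- manip.hand_in(): hands the job in; it is judged then, once.
Trained networks look in the newest picture that a camera, given by its name, has taken for a name from the list of things; names that differ only in an ending like _2 or _b are one class to them, and where a whole thing is asked for, a point or a joint stands for the part that bears it (a point fixed in the world has none). Each returns a list of dicts, best first, with "conf" (0 to 1); they miss things now and then, are a little off and sometimes report something else, mostly with a low value. They report only what shows in the picture. A call takes as long as a camera call. They do not tell look-alikes from the thing itself.
- manip.boxes_of(camera, name): "box" ([left, top, width, height] in pixels, round what is visible of it).
- manip.trace(camera, name): "pixels" (480x640 bool, what is visible of it) and "box" ([left, top, width, height] in pixels, round what is visible of it).
The state is a dict: "time": time; "joint_positions": joint angles; "joint_vel": joint speeds; "tau": joint torques, N m; "ee_pos": TCP position; "eef_rot": TCP orientation; "wrist_force": force on the tool from outside, world axes, zero at the start; "ft_torque": the same for the moment, N m; "grip_width": finger opening in m; "finger_force": force on a finger pad.
Only numpy, scipy, OpenCV 4.12 (cv2) and the standard library are available. Lean on these libraries where they do the work, as an engineer would, in place of code of your own. Each camera call takes 0.05 s, during which the arm holds its last target. There are 200 camera calls.

TASK

Load the long printing block into the inking cradle, picture side up: put it on the open end of the board and slide it in lengthwise so that its own front edge lifts the hinged catch, then press it on against the sprung buffer, firmly but without ramming it, until the catch drops behind the block. Leave it held between catch and buffer. Keep the gripper off the catch, and leave the other things on the table where they are.

Things in the scene. Friction and masses are not known exactly. Their poses are not given: they have to be found in the camera images.
- block_center (a point): Centre (half-way up) of the long printing block: a loose wooden bar 160 mm long (its own x), 60 mm wide (y), 24 mm high (z), about 0.28 kg, with a thin metal printing plate with dark raised shapes on top (z up). Both ends are alike. Starts lying on the table at the robot's right, x axis roughly pointing away to the left (+y).
- block: The same long printing block; origin at the centre of its underside, axes as above.
- cradle: The inking cradle, fixed to the table: plywood board 10 mm thick, 140 mm wide, from x = -170 to +205 mm, with a straight lane on it. Its x runs along the lane, inwards (the loading direction), y to the left of that, z up. Origin: at table height under the lane's centre line, below the front end of the resting catch. The open loading end is bare board from x = -170 to -88 mm.
- lane_mouth (a point): Middle of the lane's floor where its straight part starts (cradle x = -65, z = 10 mm); axes as the cradle's. The lane lies between two aluminium walls 63 mm apart inside, 8 mm thick, 14 mm high (top 24 mm over the table), straight to x = +170 mm; before this point they flare outwards to about 78 mm apart at x = -88 mm.
- hinge_post (a point): Top of the steel hinge post (18 x 10 mm) that stands outside the left wall at cradle x = -63, y = 46 mm, its top 54 mm over the table. It carries the catch.
- catch: The gravity catch: a steel flap 18 mm wide, 66 mm long, 4 mm thick, over the left part of the lane (cradle y = 11 to 29 mm). Origin on its hinge axis (cradle x = -63, y = 20, z = 46 mm; axis along y). At rest it slopes down inwards at 25 degrees; it swings up freely and falls by its own weight (0.06 kg). The rest of the lane, y = -31 to 11 mm, is clear for pushing beside it.
- catch_tip (a point): Centre of the catch's rounded free end (radius 3 mm). At rest at cradle x = -3, y = 20, z = 18 mm (down); on top of the block it is at z = 37 mm. It drops when the block's rear end has passed cradle x = about 5 mm, and then stops the block from coming back past x = 0.
- buffer: The sprung buffer at the lane's far end: steel plate 44 mm wide, 13 to 33 mm over the table. Origin at the middle of the face that meets the block, cradle x = 154 mm when free. It slides inwards 16 mm to a hard stop; spring 3 N at the start, 0.6 N more per mm (12.6 N at the stop). The catch drops when it is pressed in about 11 mm; the held block presses it in about 6 mm.
- short_block_center (a point): Centre of a similar but short printing block (60 x 60 x 24 mm), not to be used; it lies beside the long one, either nearer to or farther from the robot.
- ink_jar: Ink jar, 64 mm across, 75 mm high, beside the lane on the robot's side; origin under its centre.
- ink_tin: Tin, 72 mm across, 65 mm high, beyond the cradle; origin under its centre.
- stencil_brush: Brush, 190 mm long (along its x), lying beyond the cradle.
Not all that is in view belongs to the job. What is shaped like the block but pink or purple is not meant.

How it is judged:
By the outcome, as a careful person would: the job done as asked, in the order asked, and still so for the second after the job is handed in, with the robot touching nothing.
It also fails if it takes over 66 s, if anything falls off the work surface, if the arm or the gripper's body presses on something with over 40 N, if the wrist force passes 120 N, or if a joint passes its speed limit or range.

## Working session

There is one attempt and no reset: what is moved stays moved. The work goes in short steps, each a Python script; the robot and the scene stay as the last script left them, time stands still between calls to the robot, and variables do not carry over. Pictures are saved under pics/ and viewed, at most 14 in all, crops included, and the job is handed in when it is done.

```bash
ls; mkdir -p pics; cat > h.py <<'E'
import numpy as np, cv2
from scipy.spatial.transform import Rotation as R
from rig import manip as m
def cam(name):
    s=m.read_state(); f=m.grab_frame(name)
    if name=="wrist":
        T=np.eye(4);T[:3,:3]=R.from_rotvec(s["eef_rot"]).as_matrix();T[:3,3]=s["ee_pos"]
        T=T@np.array(f["tool_from_camera"]); f["R"],f["p"]=T[:3,:3],T[:3,3]
    else:
        o=np.array(f["orientation"]); f["R"]=o if o.shape==(3,3) else R.from_rotvec(o).as_matrix(); f["p"]=np.array(f["position"])
    return f
def ray(f,uv):
    d=f["R"]@np.linalg.inv(f["mtx"])@np.array([uv[0],uv[1],1.]); return f["p"],d/np.linalg.norm(d)
def atz(f,uv,z):
    p,d=ray(f,uv); return p+d*(z-p[2])/d[2]
def proj(f,X):
    c=np.array(f["mtx"])@(f["R"].T@(np.asarray(X)-f["p"])); return c[:2]/c[2]
def tri(obs):
    A=np.zeros((3,3));b=np.zeros(3)
    for f,uv in obs:
        p,d=ray(f,uv);M=np.eye(3)-np.outer(d,d);A+=M;b+=M@p
    return np.linalg.solve(A,b)
E
python3 - <<'E'
from h import *
np.set_printoptions(precision=4,suppress=True)
print(m.read_state())
F={}
for c in ("top","scene"):
    f=cam(c);F[c]=f;cv2.imwrite(f"pics/{c}0.png",f["img"]);print(c,f["p"],f["orientation"],f["mtx"])
    for n in ("block","block_center","cradle","lane_mouth","hinge_post","catch","catch_tip","buffer","short_block_center","ink_jar","ink_tin"):
        for r in m.boxes_of(c,n)[:3]: print(c,n,round(r["conf"],2),np.round(r["box"],1))
E
```

```text
pics
{'time': 0.0, 'joint_positions': array([ 1.5457,  0.0408,  0.0838, -0.0005, -1.6155, -0.3337]), 'joint_vel': array([-0.0008, -0.0011,  0.0011,  0.0001, -0.0002, -0.0006]), 'tau': array([  0.0011, -36.8199,  34.7415,   6.932 ,  -0.0053,  -0.    ]), 'ee_pos': array([0.2105, 0.5615, 0.2303]), 'eef_rot': array([ 3.0895, -0.5602, -0.0004]), 'wrist_force': array([-0.0971,  0.961 , -0.5473]), 'ft_torque': array([ 0.0034, -0.0417, -0.0165]), 'finger_force': 0.0, 'grip_width': 0.08509812579658364}
top [ 0.3923 -0.0732  1.3499] [-2.1632  2.1474 -0.148 ] [[575.7636   0.     318.55  ]
 [  0.     575.7636 241.2381]
 [  0.       0.       1.    ]]
top block 0.97 [450.9 297.4  61.2  71.6]
top block 0.95 [378.1 119.2  66.3  57.5]
top block 0.69 [357.7 280.7  74.4  40.2]
top block_center 0.94 [449.4 296.9  62.9  73.5]
top block_center 0.86 [313.6 151.2  36.6  69.4]
top block_center 0.64 [377.8 117.3  65.2  60.8]
top cradle 0.94 [123.3 232.5 173.1  85.3]
top lane_mouth 0.84 [122.2 235.  175.9  81. ]
top hinge_post 0.71 [129.  233.7 167.9  81.5]
top catch_tip 0.64 [217.7 272.1  35.3  13. ]
top buff
[... 463 characters left out ...]
0.76 [128.8 212.1  51.3  40.2]
scene block_center 0.94 [200.3 304.6  71.9  53.7]
scene block_center 0.66 [127.3 213.5  52.3  39.5]
scene block_center 0.56 [293.8 266.1  30.4  49.2]
scene cradle 0.58 [316.7 195.  138.8  62.4]
scene lane_mouth 0.74 [313.7 193.1 145.1  63.9]
scene hinge_post 0.67 [315.6 194.1 142.1  64.4]
scene catch 0.48 [197.8 225.8  62.1  23.1]
scene catch 0.44 [219.7 259.3  29.8  24.4]
scene catch_tip 0.44 [356.6 214.9  24.2   3.9]
scene short_block_center 0.92 [222.4 260.1  24.5  24.4]
scene short_block_center 0.43 [428.8 218.8  28.4  34.2]
scene ink_jar 0.71 [397.8 165.4  20.   30.7]
scene ink_jar 0.53 [315.6 195.1 142.   61.8]
scene ink_tin 0.57 [428.4 217.3  28.5  34.2]
```

View pics/top0.png

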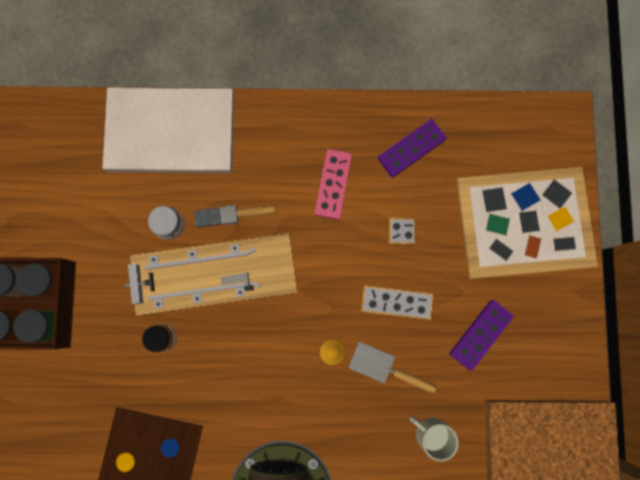

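View pics/scene0.png

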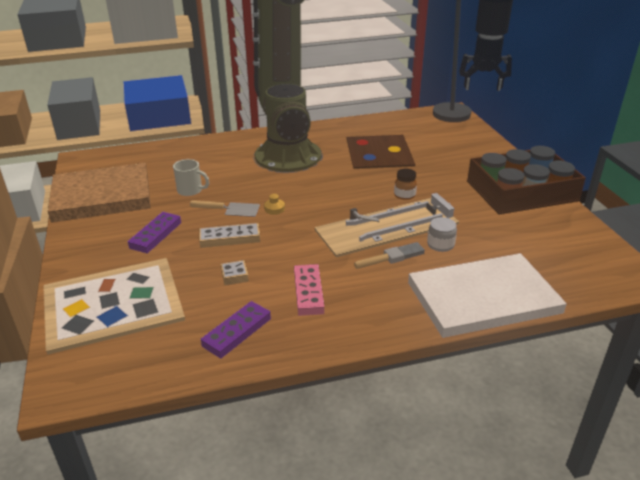

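The top view shows the long grey block at px (397,303), the short block at (402,231), the cradle with its buffer at (135,285), its open end at x≈295 and the catch at (235,280). The pink and purple bars are decoys. The scene view confirms this, with the long block at (229,234) and the cradle at (385,225).

```bash
cat >> h.py <<'E'
def rect(f,mask,z,near=None):
    "min-area rectangle of a mask cast to plane z: centre, long, short side, yaw of long side (-90..90 deg from +y)"
    c=max(cv2.findContours(mask.astype(np.uint8),cv2.RETR_EXTERNAL,cv2.CHAIN_APPROX_NONE)[0],key=cv2.contourArea)[:,0]
    P=np.array([atz(f,q,z)[:2] for q in c.astype(float)])
    r=cv2.minAreaRect((P*1000).astype(np.float32)); b=cv2.boxPoints(r)
    e=max((b[1]-b[0],b[2]-b[1]),key=np.linalg.norm); e=e*np.sign(e[1])
    return np.array(r[0]),sorted(r[1])[::-1],np.degrees(np.arctan2(-e[0],e[1])),b
def rot(yaw):
    "tool down, closing direction perpendicular to the long axis at +y turned by yaw (deg)"
    return (R.from_euler('z',yaw,degrees=True)*R.from_euler('z',90,degrees=True)*R.from_euler('x',180,degrees=True)).as_rotvec()
E
python3 - <<'E'
from h import *
np.set_printoptions(precision=4,suppress=True)
F={c:cam(c) for c in("top","scene")}
for n,near in(("block",{"top":(397,303),"scene":(229,234)}),("cradle",{"top":(210,275),"scene":(385,225)})):
    for c in F:
        for r in m.trace(c,n):
            b=r["box"];k=np.array([b[0]+b[2]/2,b[1]+b[3]/2])
            if np.linalg.norm(k-near[c])<25:
                for z in((.024,) if n=="block" else(.01,)): print(n,c,r["conf"],k,*rect(F[c],r["pixels"],z)[:3])
for nm,uv in(("catchtip",(225,279)),("post",(250,288))): print(nm,atz(F["top"],uv,.03))
print("blk tri",tri([(F["top"],(397.5,303)),(F["scene"],(229.5,234))]))
print(R.from_rotvec(m.read_state()["eef_rot"]).as_matrix())
for p in((.26,-.26),(.28,-.2),(.28,-.06),(.3,0),(.3,.17)):
    out=[]
    for y in(0,180,90,-90):
        for z in(.0,.02,.15):
            q=m.inverse_kinematics([*p,z],rot(y)); out.append(None if q is None else np.round(q,2)[[0,5]])
    print(p,out)
E
```

```text
block top 0.56 [396.25 302.65] [ 428.1912 -259.0215] [161.22048950195312, 59.946250915527344] -6.490282
block scene 0.89 [230.5  236.95] [ 451.6874 -260.0297] [160.02272033691406, 92.87196350097656] -5.9841566
cradle top 0.97 [212.   274.55] [491.094 173.771] [394.5262145996094, 140.83819580078125] 8.450737
cradle scene 0.8 [386.25 226.9 ] [485.2477 174.2619] [406.9991760253906, 183.03585815429688] 8.094046
catchtip [0.4789 0.1345 0.03  ]
post [0.4588 0.0768 0.03  ]
blk tri [ 0.4279 -0.2613  0.0113]
[[ 0.9363 -0.3511  0.    ]
 [-0.3511 -0.9363 -0.0001]
 [ 0.0001  0.0001 -1.    ]]
(0.26, -0.26) [array([-0.22, -2.92]), array([-0.22, -2.92]), array([-0.22, -2.92]), array([-0.22,  0.22]), array([-0.22,  0.22]), array([-0.22,  0.22]), array([-0.22, -1.35]), array([-0.22, -1.35]), array([-0.22, -1.35]), array([-0.22,  1.79]), array([-0.22,  1.79]), array([-0.22,  1.79])]
(0.28, -0.2) [None, None, None, array([-0.01,  0.01]), array([-0.01,  0.01]), array([-0.01,  0.01]), array([-0.01, -1.56]), array([-0.01, -1.56]), array([-0.01, -1.56]), array([-0.01,  1.58]), array([-0.01,  1.58]), array([-0.01,  1.58])]
(0.28, -0.06) [array([0.55, 2.6 ]), array([0.55, 2.6 ]), array([0.55, 2.6 ]), array([ 0.55, -0.55]), array([ 0.55, -0.55]), array([ 0.55, -0.55]), array([ 0.55, -2.12]), array([ 0.55, -2.12]), array([ 0.55, -2.12]), array([0.55, 1.03]), array([0.55, 1.03]), array([0.55, 1.03])]
(0.3, 0) [array([0.71, 2.43]), array([0.71, 2.43]), array([0.71, 2.43]), array([ 0.71, -0.71]), array([ 0.71, -0.71]), array([ 0.71, -0.71]), array([ 0.71, -2.28]), array([ 0.71, -2.28]), array([ 0.71, -2.28]), array([0.71, 0.86]), array([0.71, 0.86]), array([0.71, 0.86])]
(0.3, 0.17) [array([1.12, 2.02]), array([1.12, 2.02]), array([1.12, 2.02]), array([ 1.12, -1.12]), array([ 1.12, -1.12]), array([ 1.12, -1.12]), array([ 1.12, -2.69]), array([ 1.12, -2.69]), array([ 1.12, -2.69]), array([1.12, 0.45]), array([1.12, 0.45]), array([1.12, 0.45])]
```

```bash
python3 - <<'E'
from h import *
import pickle
np.set_printoptions(precision=4,suppress=True)
W=[]
for i,p in enumerate(((.49,.17,.30),(.50,.05,.30))):
    m.movep(p,rot(188.3)); f=cam("wrist"); W.append(f); cv2.imwrite(f"pics/wc{i}.png",f["img"])
    for n in ("cradle","lane_mouth","hinge_post","catch","catch_tip","buffer"):
        for r in m.boxes_of("wrist",n)[:2]: print(i,n,round(r["conf"],2),np.round(r["box"],1))
print(f["tool_from_camera"])
m.movep((.42,-.25,.27),rot(174)); f=cam("wrist"); W.append(f); cv2.imwrite("pics/wb.png",f["img"])
for r in m.trace("wrist","block")[:3]: print("blk",r["conf"],r["box"],*rect(f,r["pixels"],.024)[:3])
pickle.dump(W,open("W.pkl","wb")); print(m.read_state()["time"])
cv2.imwrite("pics/wall.png",cv2.resize(np.hstack([W[0]["img"],W[2]["img"]]),(800,300)))
E
```

```text
0 cradle 0.69 [253.7   7.5 134.2 334.3]
0 lane_mouth 0.88 [253.6   9.6 133.5 330.5]
0 hinge_post 0.82 [255.7  10.8 130.1 330.8]
0 catch 0.68 [328.1 111.9  30.1  63.2]
0 catch_tip 0.63 [330.8 108.7  31.5  63.4]
0 buffer 0.82 [300.  293.8  37.4  45.7]
0 buffer 0.19 [251.5   6.7 135.3 334.5]
1 cradle 0.91 [251.1 128.  124.5 284.9]
1 lane_mouth 0.64 [255.4 132.  119.7 280.5]
1 hinge_post 0.57 [253.4 128.4 120.  284.3]
1 catch 0.71 [298.4 373.8  35.   22.9]
1 catch 0.67 [321.6 223.8  28.9  48. ]
1 catch_tip 0.61 [324.3 220.8  27.   48.8]
1 catch_tip 0.23 [197.3 316.3  49.1  75. ]
1 buffer 0.94 [298.5 373.1  31.3  24.3]
[[ 0.0003 -0.9592 -0.2828  0.0722]
 [ 1.      0.0001  0.0006 -0.0003]
 [-0.0005 -0.2828  0.9592 -0.1422]
 [ 0.      0.      0.      1.    ]]
blk 0.94 [0.0, 163.5, 62.7, 91.2] [ 761.2883 -266.1743] [79.40690612792969, 76.5316162109375] 37.082596
blk 0.89 [31.9, 299.0, 140.3, 55.1] [ 700.5827 -118.7511] [169.10794067382812, 75.4720230102539] 79.60316
blk 0.56 [334.6, 0.0, 116.0, 61.3] [ 337.1809 -405.1642] [110.86029052734375, 48.71080017089844] 84.07794
5.8083
```

View pics/wc0.png

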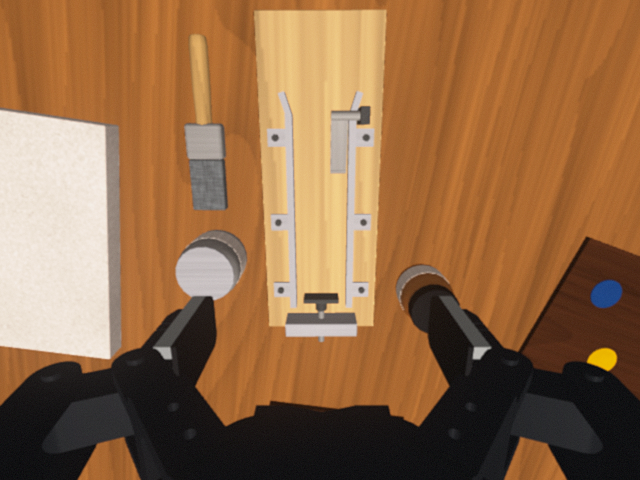

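View pics/wc1.png

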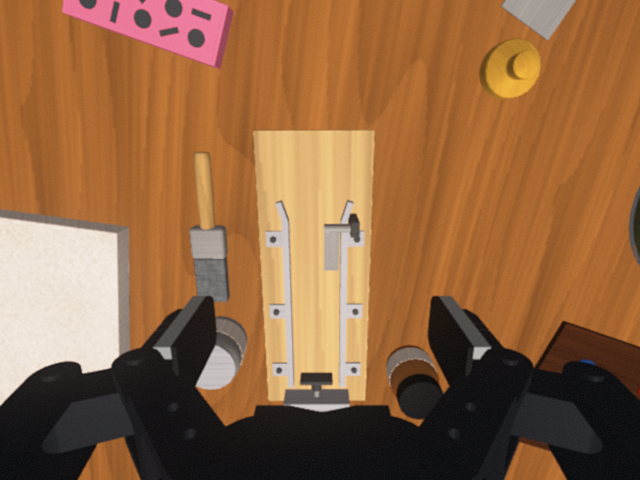

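View pics/wb.png

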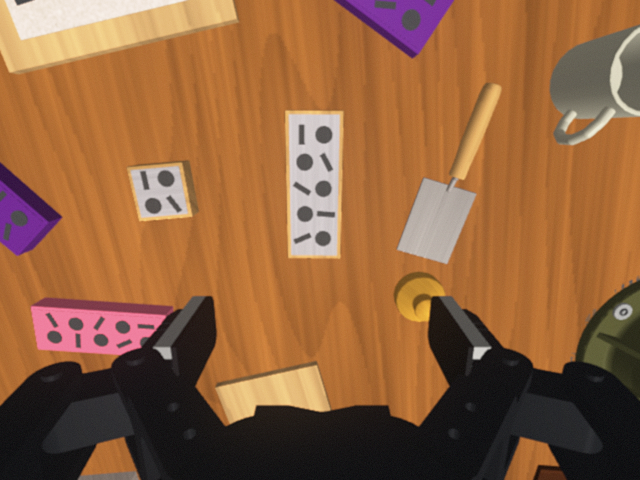

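The wrist views show the cradle with board corners at (254,11) (386,11) (374,326) (270,326) and the catch tip at about (338,172). In the second view the corners are (253,131) (375,131) (365,401) (267,401). The block's top corners are (286,111) (343,111) (340,257) (288,258). Next I fit the poses and grasp the block.

```bash
python3 - <<'E'
from h import *
import pickle
from scipy.optimize import least_squares
np.set_printoptions(precision=4,suppress=True)
W=pickle.load(open("W.pkl","rb"))
def sub(f,P,w=4): return cv2.cornerSubPix(cv2.cvtColor(f["img"],cv2.COLOR_BGR2GRAY),np.float32(P).reshape(-1,1,2),(w,w),(-1,-1),(3,50,.01))[:,0]
def fit(views,model,x0):
    def X(v): return np.array([v[0],v[1],v[3]])+R.from_euler('z',v[2]).apply(model)
    g=lambda v:np.concatenate([(proj(f,x)-u) for f,U in views for x,u in zip(X(v),U)])
    s=least_squares(g,x0,loss="soft_l1"); return s.x,np.round(g(s.x).reshape(-1,2),1)
c0=sub(W[0],[(254,11),(386,11),(374,326),(270,326)]);c1=sub(W[1],[(253,131),(375,131),(365,401),(267,401)])
print(c0.tolist(),c1.tolist())
mod=np.array([(-.17,-.07,0),(-.17,.07,0),(.205,.07,0),(.205,-.07,0)])
v,r=fit([(W[0],c0),(W[1],c1)],mod,[.493,.156,np.radians(98.3),.01]);print("cradle",v,np.degrees(v[2]),r.tolist())
b=sub(W[2],[(286,111),(343,111),(340,257),(288,258)],3);print(b.tolist())
bm=np.array([(-.08,-.03,0),(-.08,.03,0),(.08,.03,0),(.08,-.03,0)])
ft=cam("top"); u=[]
for q in m.trace("top","block"):
    k=q["box"]; 
    if np.hypot(k[0]+k[2]/2-397,k[1]+k[3]/2-303)<20:
        bb=cv2.boxPoints(cv2.minAreaRect(np.argwhere(q["pixels"])[:,::-1].astype(np.float32)))
V=[(W[2],b)]
w,r=fit(V,bm,[.428,-.26,np.radians(84),.024]);print("block",w,np.degrees(w[2]),r.tolist())
# height check from two views: block centre in top + wrist
print("tri",tri([(ft,bb.mean(0)),(W[2],proj(W[2],[w[0],w[1],w[3]]))]))
np.save("pose.npy",[v,w])
E
```

```text
[[253.9088134765625, 10.6968355178833], [386.21563720703125, 9.224045753479004], [373.06146240234375, 325.6371154785156], [268.3952331542969, 325.52606201171875]] [[252.412841796875, 131.15139770507812], [373.72509765625, 130.04103088378906], [362.4227294921875, 403.0798645019531], [267.0, 401.0]]
cradle [0.495  0.1494 1.7176 0.0091] 98.4084571110253 [[-0.7, -0.5], [-0.1, 0.9], [-0.9, 0.6], [-0.2, 0.8], [0.0, -0.6], [0.4, 0.1], [1.9, -2.4], [0.3, -0.0]]
[[285.0058898925781, 110.0384750366211], [342.6539611816406, 110.66202545166016], [339.75482177734375, 258.083251953125], [287.9447021484375, 257.5199279785156]]
block [ 0.4282 -0.2601  1.4606  0.0209] 83.68796777541729 [[-0.4, 0.2], [0.5, 0.0], [0.2, -0.3], [-0.3, -0.0]]Traceback (most recent call last):
  File "<stdin>", line 25, in <module>
NameError: name 'bb' is not defined. Did you mean: 'b'?
```

```bash
python3 - <<'E'
from h import *
import pickle
np.set_printoptions(precision=4,suppress=True)
W=pickle.load(open("W.pkl","rb")); v,w=np.load("pose.npy") if 0 else (np.array([.495,.1494,1.7176,.0091]),np.array([.4282,-.2601,1.4606,.0209]))
np.save("pose.npy",[v,w])
C=lambda q:np.array([v[0],v[1],0])+R.from_euler('z',v[2]).apply(q)
for n,q in(("tip",(0,.02,.018)),("post",(-.063,.046,.054)),("flareL",(-.088,.039,.024)),("flareR",(-.088,-.039,.024)),("buf",(.154,0,.033))): print(n,proj(W[0],C(q)),proj(W[1],C(q)))
rv=rot(180+np.degrees(w[2])-90)
m.movep((w[0],w[1],.10),rv); m.move_l((w[0],w[1],.0),speed=.12,threshold=15)
print(m.read_state()["ee_pos"]); m.clamp(60); s=m.read_state(); print(s["grip_width"],s["finger_force"],s["wrist_force"])
m.move_l((w[0],w[1],.10),speed=.12); s=m.read_state(); print(s["ee_pos"],s["grip_width"],s["finger_force"],s["time"])
f=cam("wrist"); cv2.imwrite("pics/grip.png",f["img"])
E
```

```text
tip [337.1092 173.6786] [330.3059 270.8611]
post [364.8401 115.581 ] [354.5637 230.3503]
flareL [355.9175  92.1338] [346.8579 202.9738]
flareR [283.5749  92.1447] [280.4565 203.1853]
buf [320.0773 299.8753] [315.2389 382.1396]
[ 0.4289 -0.2603  0.001 ]
0.05889651881537331 67.75862574577332 [-0.1034  0.3666  5.1597]
[ 0.4276 -0.2598  0.0987] 0.0585238296506824 66.97571039199829 8.95
```

View pics/grip.png

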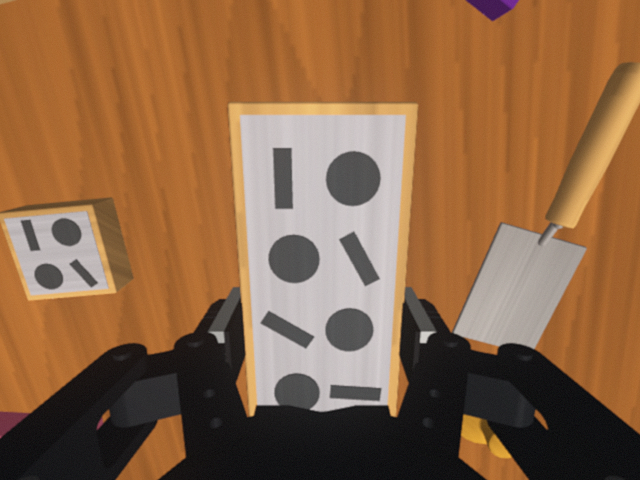

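Grasp is good: the block is held square, with its rear end edge at rows 104 (px 230–417). The fitted cradle model reprojects onto the catch, post and flare. Next I place the block on the open end.

```bash
cat >> h.py <<'E'
v,w=np.load("pose.npy"); YC=np.degrees(v[2]); RC=R.from_euler('z',YC,degrees=True)
C=lambda x,y,z:np.array([v[0],v[1],0])+RC.apply((x,y,z))
def inC(P): return RC.inv().apply(np.asarray(P)-[v[0],v[1],0])
E
python3 - <<'E'
from h import *
np.set_printoptions(precision=4,suppress=True)
s=m.read_state(); f=cam("wrist"); T=R.from_rotvec(s["eef_rot"])
zt=s["ee_pos"][2]-.001+.024
a,b=[atz(f,u,zt) for u in((229.5,103.5),(417,103.5))]
d=(a+b)/2-s["ee_pos"]; loc=T.inv().apply(d); e=T.inv().apply(b-a); print("rear mid in tool",loc,"edge",e,np.linalg.norm(e))
off=abs(loc[0])-.08; lat=loc[1]; print("centre offset along",off,"lat",lat)
ex=T.apply([1,0,0]);print("tool x world",ex)
# block centre in tool frame
bc=np.array([np.sign(loc[0])*off,lat,0]); rv=rot(180+YC-90)
tgt=lambda z:(C(-.152,0,z)-R.from_rotvec(rv).apply(bc))
m.movep(tgt(.10),rv); m.move_l(tgt(.03),speed=.12); hit=m.move_l(tgt(.008),speed=.03,threshold=4)
s=m.read_state(); print(hit,s["ee_pos"],inC(s["ee_pos"]),s["wrist_force"],s["time"])
f=cam("wrist"); cv2.imwrite("pics/place.png",f["img"])
E
```

```text
rear mid in tool [ 0.0796  0.0002 -0.023 ] edge [0.     0.0581 0.0001] 0.058140991336721744
centre offset along -0.00037247666433007365 lat 0.0002237312765120355
tool x world [-0.1101 -0.9939 -0.0006]
True [ 0.5175 -0.0013  0.0112] [-0.1523 -0.0002  0.0112] [-0.9779 -0.0196  3.3347] 11.4583
```

View pics/place.png

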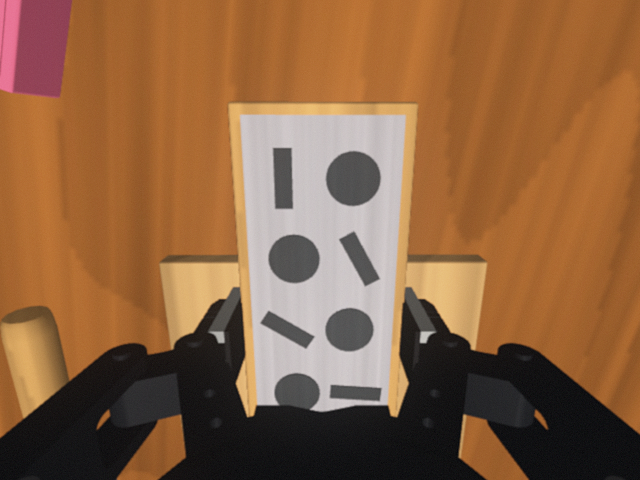

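The block rests on the board, centred on it (board edges at 162/485, block at 230/417). Next I release it and push from behind.

```bash
python3 - <<'E'
from h import *
np.set_printoptions(precision=4,suppress=True)
p=m.read_state()["ee_pos"]
m.open_gripper(); m.move_l([p[0],p[1],.10],speed=.15); m.clamp(40)
m.movep(C(-.270,-.012,.10),rot(180+YC-90)); m.move_l(C(-.270,-.012,.023),speed=.12)
m.wait(.2); f0=m.read_state()["wrist_force"]
hit=m.move_l(C(-.215,-.012,.023),speed=.03,threshold=1.5)
s=m.read_state(); print("contact",hit,inC(s["ee_pos"]),RC.inv().apply(s["wrist_force"]-f0),s["time"])
f=cam("wrist"); cv2.imwrite("pics/push0.png",f["img"])
E
```

```text
contact False [-0.215 -0.012  0.023] [-0.3409  0.1333  1.2049] 16.9333
```

View pics/push0.png

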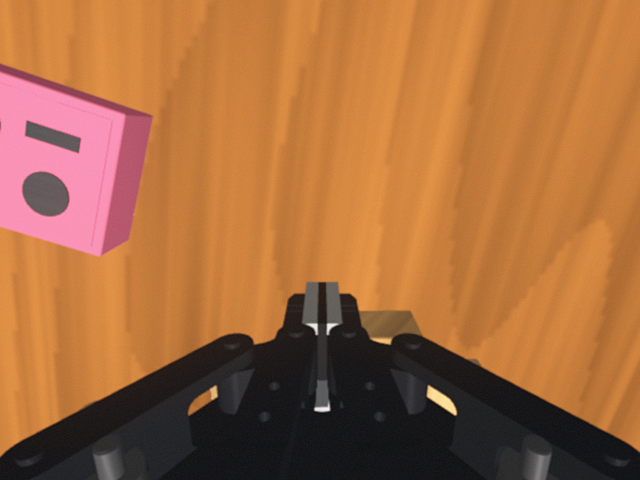

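```bash
python3 - <<'E'
from h import *
np.set_printoptions(precision=4,suppress=True)
f=cam("wrist")
for z in(.010,.034): print(z,inC(atz(f,(413,312),z)),inC(atz(f,(421,337),z)))
t=cam("top"); cv2.imwrite("pics/top1.png",cv2.resize(t["img"][200:350,100:360],(780,450),interpolation=cv2.INTER_CUBIC))
E
```

```text
0.01 [-0.2033  0.0314  0.01  ] [-0.1897  0.0362  0.01  ]
0.034 [-0.2163  0.0246  0.034 ] [-0.2048  0.0287  0.034 ]
```

View pics/top1.png

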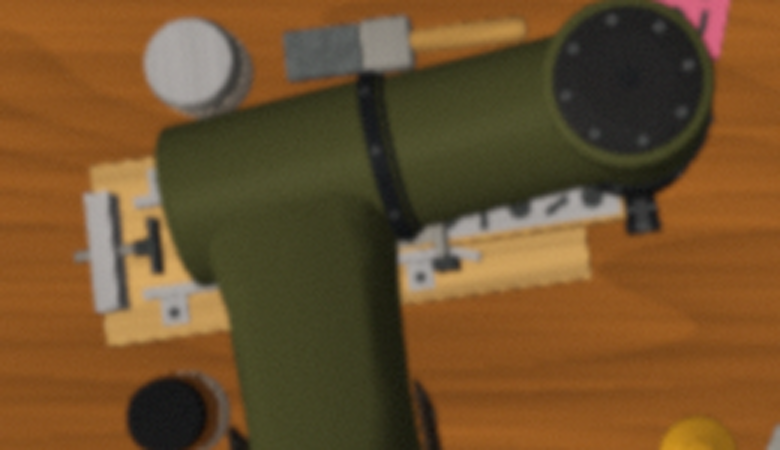

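The rear end at cradle x≈-204 mm agrees with the pusher (TCP-to-face distance 11 mm). The block lies straight and has entered the lane. I push on, with force guards.

```bash
python3 - <<'E'
from h import *
np.set_printoptions(precision=4,suppress=True)
Y=-.012
def F(): return RC.inv().apply(m.read_state()["wrist_force"])
f0=F()
for x in(-.18,-.12,-.07,-.022):
    hit=m.move_l(C(x,Y,.023),speed=.05,threshold=12); m.wait(.1)
    print(hit,inC(m.read_state()["ee_pos"])[:2],F()-f0)
    if hit: raise SystemExit
for x in np.arange(-.020,-.0055,.002):
    hit=m.move_l(C(x,Y,.023),speed=.02,threshold=12); m.wait(.1)
    print(hit,inC(m.read_state()["ee_pos"])[:2],F()-f0)
    if hit: break
print(m.read_state()["time"])
f=cam("wrist"); cv2.imwrite("pics/push1.png",f["img"])
E
```

```text
False [-0.18  -0.012] [ 1.0676  0.3898 -1.5498]
False [-0.1201 -0.0121] [ 0.5266  0.2645 -1.2613]
False [-0.07  -0.012] [-0.0093 -0.048  -0.8201]
False [-0.0221 -0.0121] [ 0.2459  0.9802 -1.4493]
False [-0.0201 -0.012 ] [-1.2105 -0.4615 -1.4606]
False [-0.018 -0.012] [-1.2371  0.0959 -0.5356]
False [-0.0163 -0.0119] [-3.6214  0.4251 -0.1935]
False [-0.0146 -0.0119] [-4.979   1.1908  0.1444]
False [-0.0128 -0.0119] [-5.9812  0.4167  0.6009]
False [-0.0111 -0.0118] [-7.7923  0.3781  0.7052]
False [-0.0094 -0.0117] [-8.6308  0.8555  0.464 ]
False [-0.0077 -0.0116] [-8.1161  0.8177  0.4381]
24.7417
```

View pics/push1.png

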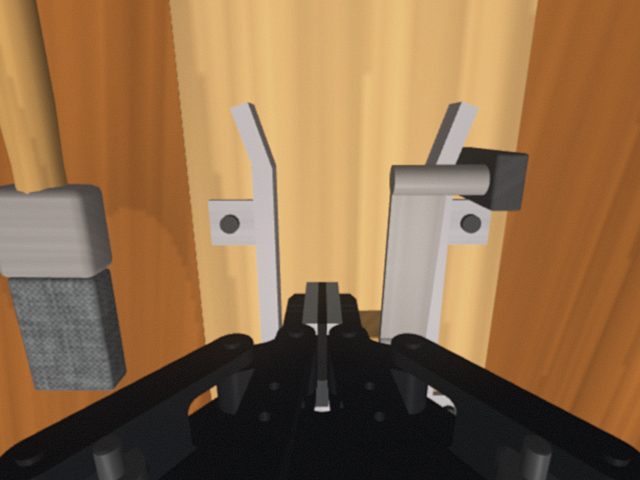

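The catch is up on the block (flap at (410,260), fingers clear of it), with the buffer pressed in about 9.5 mm. I press a few mm more in 1 mm steps.

```bash
python3 - <<'E'
from h import *
np.set_printoptions(precision=4,suppress=True)
F=lambda: RC.inv().apply(m.read_state()["wrist_force"])
P=[cam("wrist")["img"]]
for x in np.arange(-.0050,.0005,.001):
    hit=m.move_l(C(x,-.012,.023),speed=.02,threshold=8); m.wait(.15)
    a=inC(m.read_state()["ee_pos"]); P.append(cam("wrist")["img"])
    d=np.abs(P[-1][160:340,380:445].astype(int)-P[-2][160:340,380:445]).mean()
    print(hit,x,a[:2],F(),round(d,2))
    if hit or a[0]>-.0042: break
m.wait(.3); print(m.read_state()["time"])
cv2.imwrite("pics/push2.png",np.hstack([P[0][100:400,250:520],cam("wrist")["img"][100:400,250:520]]))
E
```

```text
False -0.005 [-0.007  -0.0117] [-9.8309 -0.0786  2.3741] 4.36
False -0.004 [-0.0062 -0.0116] [-10.0655   0.7001   3.1461] 5.15
False -0.003 [-0.0054 -0.0116] [-11.8126  -0.3514   2.818 ] 21.85
False -0.002 [-0.0045 -0.0116] [-13.3223   0.6626   2.4481] 3.9
False -0.001 [-0.0037 -0.0116] [-13.1359   0.833    3.0992] 3.74
27.3917
```

View pics/push2.png

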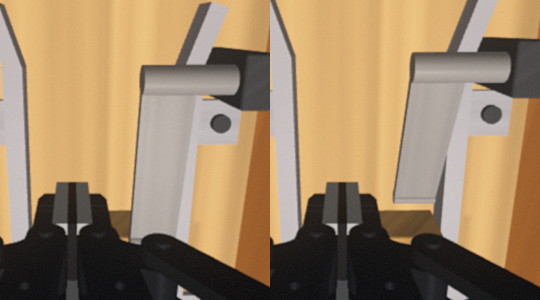

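The catch has dropped behind the block: in the right half its tip is at (410,200), well below where it was. I back off slowly, lift clear and check.

```bash
python3 - <<'E'
from h import *
np.set_printoptions(precision=4,suppress=True)
m.move_l(C(-.045,-.012,.023),speed=.03); m.move_l(C(-.045,-.012,.15),speed=.12)
m.movep(C(-.06,-.01,.30),rot(180+YC-90)); m.wait(.3)
f=cam("wrist"); cv2.imwrite("pics/end.png",f["img"])
print("tip held",proj(f,C(0,.02,.018)),"rear edge x=0",proj(f,C(0,-.03,.034)),proj(f,C(0,.03,.034)),m.read_state()["time"])
E
```

```text
tip held [345.7351 241.1908] rear edge x=0 [304.3605 245.2295] [355.0719 245.2187] 31.2667
```

View pics/end.png

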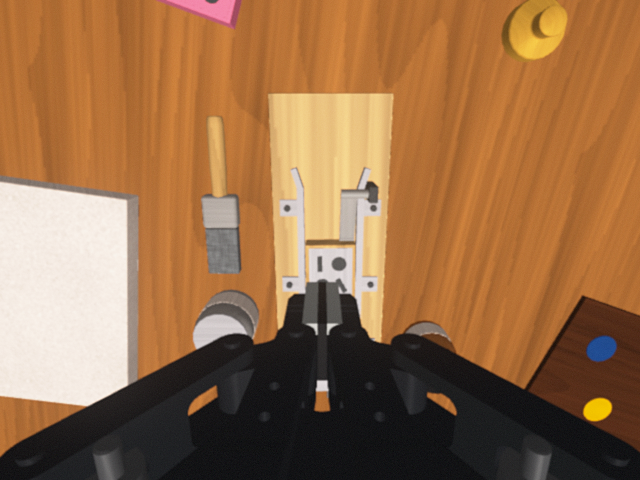

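The block is held, picture side up: its rear edge is at row ~244 (245 expected for x = 0) and the catch tip at (347,241) is down behind it. The brush, jar and tin have not moved.

```bash
python3 -c "
from rig import manip as m
print(m.hand_in())"
```

```text
the job is handed in; nothing more can be done
None
```

The long printing block is in the cradle, picture side up and held between the dropped catch and the sprung buffer; the job was handed in at about 31 s, but no verdict came back.

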